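Shift the tube mixer into the purple gear and start it

ROBOT

A 7-joint arm with a two-finger parallel gripper is mounted at the origin on a cart in front of the work surface, level with it; the furniture and walls round the work are solid. World frame = base frame: x ahead of the robot, y to its left, z up, the work surface at z = 0. Lengths are in m, angles in rad, forces in N, time in s.
With the tool pointing down it reaches from about 0.425 to 0.875 m from the base axis. Payload 4.7 kg.
Tool frame: the origin (TCP) lies on the centre line of the jaws, within the pads' length; the fingertips stand 14 mm ahead of it and the grasp point (between the pads) lies 5 mm behind it; z points along the fingers, x is the direction in which the jaws open and shut, and the axes are right-handed (so a half turn about z gives the same grasp; the last joint's range is limited). The gripper opens to 87 mm and grips with 3 to 60 N. Pads are 19 mm wide; open, the fingers measure 117 mm over their backs; the gripper's body (75 mm by 190 mm) begins 51 mm behind the grasp point.
Start: joints at [-1.256, 0.321, -0.07, 1.45, 0.023, 1.371, -0.057], TCP at [0.193, 0.621, 0.237] pointing down, gripper open.
Joint ranges: [-2.86, 2.86], [-0.3, 2.09], [-1.38, 1.24], [0.06, 2.45], [-1.56, 4.7], [0.09, 2.05], [-2.69, 2.69]. Speed limits (rad/s): [2.57, 2.57, 3.14, 3.14, 3.14, 3.14, 3.14].

INTERFACE

Orientations are given as a rotation vector (axis times angle).
In Python, from bench import ctrl gives the robot as it stands.
- The arm moves only by the tool drive_tool, never from a script. Its argument "rows" is a list that holds one entry, the list of rows, each a list of 5 numbers: the shift along the tool's x, y, z scaled (see below), then the turn about the tool's z scaled (see below), then the closure in counts, from 0 (fully open) to 255 (shut). In form: [[[dx, dy, dz, spin, jaw], ...]]. A call has 1 to 20 rows; each row is the pose to reach, as a shift and turn from the pose commanded when the call began, along the tool's axes at that moment, turning the shorter way round; what a row does not reach only later rows make up. The controller multiplies each number of a shift by 300 mm and each number of a turn by pi rad. A row lasts 1/8 s, in which the tool goes at most 62.5 mm and 10.7 degrees, less where a joint would pass 70% of its speed; a pose out of reach is approached as far as the arm can. A call with a number of a shift or a turn outside -1 to 1 is refused whole. A call with a gripper value outside its range is refused whole. The fingers move at their own pace and stop on an object; "grip_force" is the grip in N (left out, the last holds). Time passes only in rows, so rows that repeat a pose let the fingers close. It gives the time, the measured TCP pose, the force and the opening at its end, in the units of the state.
- ctrl.get_state(): the state, without advancing time (a new reading comes with each control period).
- ctrl.get_image(name): name is "scene" or "top" or "wrist"; returns a dict with "img" (420x560x3 uint8, blue, green, red), "camera_matrix" (3x3 intrinsics, pixels), "R" (3x3) and "t" (3): a world point X has camera coordinates R X + t. Camera axes: x right, y down, z forward; pixel columns grow to the right and rows downward; lengths in m; the calibration is good to about 2 mm. A picture is of the moment at which its call begins. There is no depth.
- ctrl.close_job(): hands the job in, once; it reports no verdict.
The state is a dict: "time": time; "joint_positions": joint angles; "qd": joint speeds; "joint_torque": joint torques, N m; "position": TCP position; "tool_rot": TCP orientation; "ft_force": force on the tool from outside, world axes, zero at the start; "torque": the same for the moment, N m; "grip_width": opening from 0.0 (shut) to 1.0 (fully open).
Only numpy, scipy, OpenCV 4.12 (cv2) and the standard library are available. Lean on these libraries where they do the work, as an engineer would, in place of code of your own. Each camera call takes 0.05 s, during which the arm holds its last target.

TASK

Two purple-capped blood tubes lie on the rollers of the tube mixer, and its gear lever stands in the park slot, at the white stud. Without gripping the lever, gently push it with the fingers through the H-shaped gate into the slot marked with the purple stud, as far in as it goes and without running it into the red or the green slot on the way. Then press the blue start button fully down and let go; lift nothing and leave the tubes and everything else as they stand.

Things in the scene. Friction and masses are not known exactly. Their poses are not given: they have to be found in the camera images.
- mixer: Tube roller mixer, white and grey, fixed to the bench, 240 (x) x 300 (y) mm. Origin: centre of its underside, on the bench; its x points to its rear (away from the robot), y to its left, z up. Left half: six dark rollers with two tubes. Right half: a console, top 87 mm above the bench, with the gear lever in its gate at the rear and the start button in front. Only the lever stands higher than 107 mm.
- gate_centre (a point): Centre of the aluminium gate plate (96 x 92 mm), on its top, 95 mm above the bench; axes as the mixer's. The gate is an H: two slots run front to rear (x), centred 12 mm left and right of here, 12 mm wide, 44 mm long, joined at x = 0 by a cross channel 12 mm wide along y. The lever crosses only there, with the knob within about 4 mm of x = 0. Studs mark the 4 slot ends, at x = +-36, y = +-36 mm.
- park_stud (a point): White stud, 18 mm across, on the gate plate at its front left corner (-36, +36 mm from gate_centre): marks the park slot, in which the lever stands at the start.
- knob (a point): Centre of the black gear knob, 27 mm across, 38 mm tall, upright cylindrical side over the middle 16 mm. In neutral it is 55 mm above gate_centre, in a slot's end 4 to 6 mm lower. From gate_centre, in mixer axes, it stands at x = +-29, y = +-22 mm in the ends of the four slots and at x = 0 in neutral. It stays where it is left and takes 2 to 3 N to push.
- gear_lever: The lever: an 8 mm steel stem with the knob. It tilts both ways on a pivot 65 mm below gate_centre, 120 mm below the knob's centre. Origin at the pivot, z along the stem.
- cross (a joint): Sideways angle of the lever, rad: positive to the mixer's left (+y), 0 upright, end stops at +-0.187. The knob's y from gate_centre is about 120 mm x sin(cross). In a slot it reads +-0.15 to +-0.187.
- shift (a joint): Fore-and-aft angle of the lever, rad: positive to the mixer's rear (+x), 0 = neutral, in the cross channel; fully in a slot at the end stops, +-0.25. The knob's x from gate_centre is 120 mm x sin(shift). Starts at -0.22 to -0.25, in the park slot.
- purple_stud: Purple stud 18 mm across, 4 mm high, on the gate plate: marks the slot wanted. The purple, red and green studs are pegged in any order at the three corners other than park: rear left, rear right, front right. Origin on its underside.
- red_stud: Red stud like the purple one: marks a slot not wanted.
- green_stud: Green stud like the purple one: marks a slot not wanted.
- start_top (a point): Centre of the top of the blue start button (24 mm across, in a grey collar 40 mm across), facing up, on the console 110 mm in front of gate_centre (mixer -x), 105 mm above the bench. It goes down 6 mm against a spring, 1.5 N at first and 5 N fully down, and springs back.
- start (a joint): Travel of the start button, m: 0 up, 0.006 fully down.
- tube_front: Loose blood tube (13 mm glass, 86 mm long, purple cap 17 mm) lying along the mixer's y in a groove between two front rollers, its top 90 mm above the bench. Origin under its centre. To be left alone.
- tube_rear: A second such tube in a groove farther back. To be left alone.
- timer: White minute timer, 66 mm, standing loose on the bench to the left of the mixer. Bystander.
- tally: Round hand tally counter, 47 mm across, loose on the bench to the right. Bystander.
- petri_red: Petri dish with red medium, 64 mm across, 15 mm high, loose, to the right. Bystander.
- petri_tan: Petri dish with tan medium, loose, to the right. Bystander.
- dropper: Small white dropper bottle, 24 mm across, 66 mm tall, loose, to the left. Bystander.

How it is judged:
By the outcome, as a careful person would: the job done as asked, in the order asked, and still so for the second after the job is handed in, with the robot touching nothing.
It also fails if it takes over 58 s, if anything falls off the work surface, if the arm or the gripper's body presses on something with over 40 N, if the wrist force passes 120 N, or if a joint passes its speed limit or range.

## Working session

There is one attempt and no reset: what is moved stays moved. The work goes in short steps, Python scripts to look and compute and a tool call to move; the robot and the scene stay as the last step left them, time stands still between calls to the robot, and variables do not carry over. Pictures are saved under pics/ and viewed, and the job is handed in when it is done.

Besides the shell and the picture viewer there is one more tool, called after ">>>" as name(argument=value, ...) on one line, values as JSON. drive_tool: Moves the arm, as the interface text tells. Its arguments: {"type":"object","properties":{"rows":{"type":"array"},"grip_force":{"type":"number"}},"required":["rows"]}

```bash
mkdir -p pics; ls
python3 - <<'E'
from bench import ctrl
import cv2,numpy as np
s=ctrl.get_state();print({k:np.round(v,3).tolist() for k,v in s.items()})
for n in("scene","top","wrist"):
    d=ctrl.get_image(n);cv2.imwrite(f"pics/{n}0.png",d["img"]);np.savez(f"pics/{n}0.npz",**d);print(n,np.round(d["R"],3).tolist(),np.round(d["t"],3).tolist(),d["camera_matrix"][0])
E
```

```text
pics
{'time': 0.0, 'joint_positions': [-1.256, 0.322, -0.07, 1.452, 0.023, 1.371, -0.057], 'qd': [0.001, 0.001, 0.001, 0.001, 0.0, -0.0, 0.001], 'joint_torque': [0.0, -49.128, -0.404, -31.253, -0.064, 0.044, 0.0], 'position': [0.192, 0.62, 0.235], 'tool_rot': [2.528, 1.863, -0.002], 'ft_force': [-0.31, 0.209, 0.082], 'torque': [-0.024, -0.015, 0.044], 'grip_width': 0.998}
scene [[0.698, -0.715, 0.018], [-0.413, -0.423, -0.806], [0.584, 0.556, -0.592]] [-0.415, 0.311, 1.477] [534.21677382   0.         285.47149533]
top [[0.017, -1.0, 0.007], [-0.99, -0.018, -0.139], [0.139, -0.004, -0.99]] [-0.047, 0.581, 1.044] [380.36635371   0.         285.93315666]
wrist [[0.297, 0.955, -0.001], [0.916, -0.285, 0.281], [0.268, -0.085, -0.96]] [-0.65, -0.033, 0.393] [292.2714424   0.        279.0172409]
```

View pics/scene0.png

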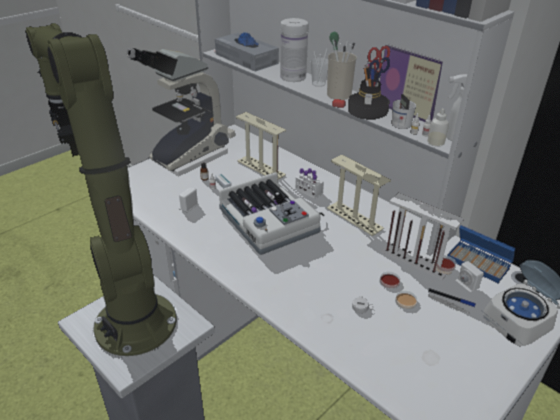

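View pics/top0.png

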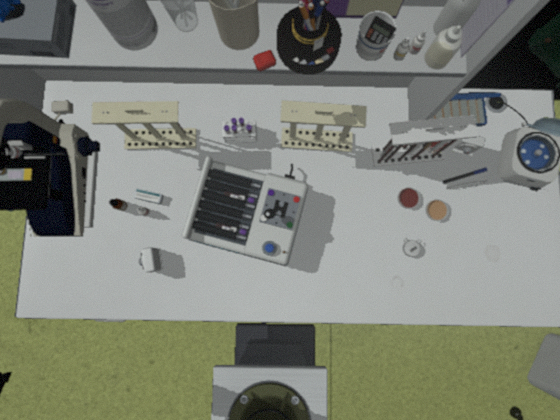

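View pics/wrist0.png

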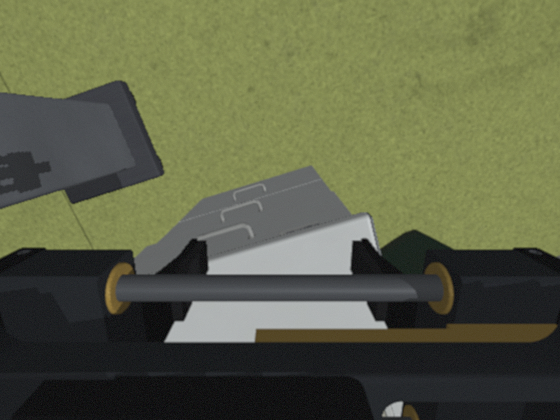

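Run:
```python
import cv2,numpy as np
a=cv2.imread("pics/top0.png")[150:270,180:320];b=cv2.imread("pics/scene0.png")[165:255,210:330]
cv2.imwrite("pics/top0z.png",cv2.resize(a,None,fx=5,fy=5,interpolation=cv2.INTER_CUBIC));cv2.imwrite("pics/scene0z.png",cv2.resize(b,None,fx=6,fy=6,interpolation=cv2.INTER_CUBIC))
```

```text
(no output)
```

View pics/top0z.png

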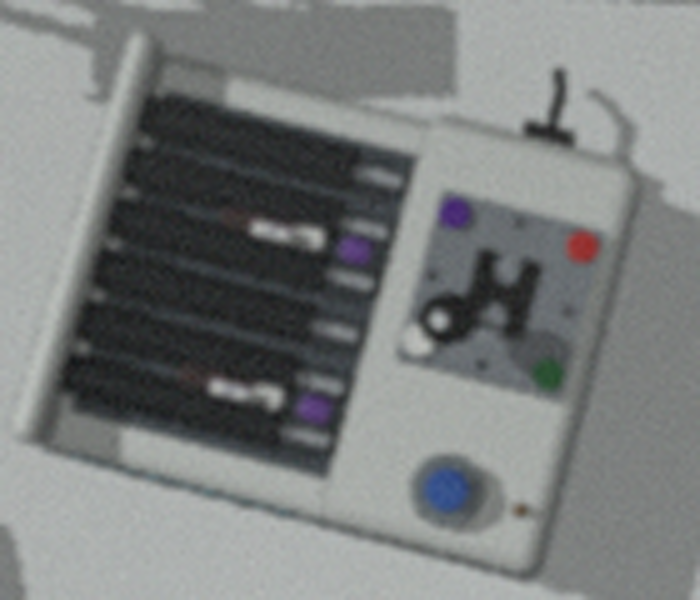

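View pics/scene0z.png

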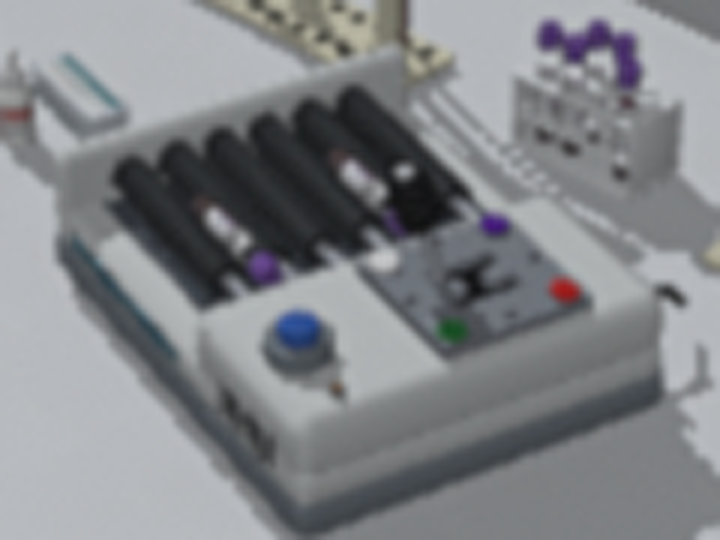

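The top view shows the purple stud at the rear left (zoom 456,213), red at the rear right (583,247), green at the front right (548,374) and white at the front left, with the knob at (445,318). So the move is straight to the rear along the left slot. Next I measure it.

```bash
cat > h.py <<'E'
import cv2,numpy as np
def ray(d,u,v):
    K,R,t=d["camera_matrix"],d["R"],d["t"]
    return -R.T@t, R.T@np.linalg.inv(K)@np.array([u,v,1.])
def onz(d,p,z):
    c,r=ray(d,*p);return c+r*(z-c[2])/r[2]
def tri(d1,p1,d2,p2):
    A=np.zeros((3,3));b=np.zeros(3);L=[]
    for d,p in((d1,p1),(d2,p2)):
        c,r=ray(d,*p);r/=np.linalg.norm(r);P=np.eye(3)-np.outer(r,r);A+=P;b+=P@c;L.append((c,P))
    X=np.linalg.solve(A,b);return X,[np.linalg.norm(P@(X-c)) for c,P in L]
def blob(img,near,lo,hi,r=9):
    h=cv2.cvtColor(img,cv2.COLOR_BGR2HSV);m=cv2.inRange(h,np.array(lo),np.array(hi))
    w=np.zeros_like(m);cv2.circle(w,tuple(int(round(x)) for x in near),r,255,-1);m&=w
    n,l,s,c=cv2.connectedComponentsWithStats(m)
    i=1+np.argmax(s[1:,4]);return c[i],s[i,4]
def project(d,X):
    x=d["camera_matrix"]@(d["R"]@np.array(X)+d["t"]);return x[:2]/x[2]
E
python3 - <<'E'
from h import *
T=dict(np.load("pics/top0.npz"));S=dict(np.load("pics/scene0.npz"))
col={"purple":((120,100,40),(145,255,255),(271.2,192.6),(292.5,202.5)),"red":((0,120,80),(8,255,255),(296.6,199.4),(304,213.5)),"green":((50,80,30),(80,255,255),(289.6,224.8),(285.3,220)),"blue":((100,120,60),(118,255,255),(269,248),(259.5,220))}
obj={"purple":(36,36,.099),"red":(36,-36,.099),"green":(-36,-36,.099),"blue":(-110,0,.105)}
Q=[];O=[]
for k,(lo,hi,a,b) in col.items():
    pt,nt=blob(T["img"],a,lo,hi);ps,ns=blob(S["img"],b,lo,hi)
    X,e=tri(T,pt,S,ps);z=obj[k][2]
    A,B=onz(T,pt,z),onz(S,ps,z)
    print(k,pt,nt,ps,ns,X.round(4),np.round(e,4),A.round(4)[:2],B.round(4)[:2])
    Q.append((A+B)[:2]/2);O.append(np.array(obj[k][:2])/1000)
Q=np.array(Q);O=np.array(O);q=Q.mean(0);o=O.mean(0)
H=(O-o).T@(Q-q);yaw=np.arctan2(H[0,1]-H[1,0],H[0,0]+H[1,1]);R=np.array([[np.cos(yaw),-np.sin(yaw)],[np.sin(yaw),np.cos(yaw)]])
g=q-R@o;print("yaw",yaw,"gate",g,"res mm",((Q-(O@R.T+g))*1000).round(1).tolist())
k=g+R@np.array([-.028,.022]);print("knob pred",k,project(T,[*k,.145]),project(S,[*k,.145]))
E
```

```text
purple [270.6  192.04] 25 [292. 202.] 11 [0.6314 0.007  0.0942] [0.0005 0.0005] [0.6309 0.0065] [0.6261 0.0027]
red [296.         198.85714286] 21 [303.66666667 213.16666667] 6 [ 0.6139 -0.0626  0.0936] [0.0005 0.0005] [ 0.6134 -0.0627] [ 0.6079 -0.0671]
green [289.125      224.33333333] 24 [285.  219.5] 16 [ 0.5439 -0.0452  0.0953] [0.0001 0.0001] [ 0.5436 -0.0452] [ 0.5402 -0.0485]
blue [268.92156863 247.49019608] 51 [259.25806452 219.74193548] 31 [0.4805 0.0076 0.0993] [0.0002 0.0002] [0.4803 0.0073] [0.4753 0.0023]
yaw -0.2432197084639927 gate [ 0.58482867 -0.02130494] res mm [[0.0, -0.3], [-0.4, -0.0], [0.7, 0.7], [-0.3, -0.4]]
knob pred [0.56295101 0.00679075] [269.29684063 214.5044081 ] [277.92009548 197.76001225]
```

```bash
cat >> h.py <<'E'
from scipy.spatial.transform import Rotation as Ro
G=np.array([.586,-.0202]);YAW=-.243
def need(s,mx,my,z,yaw=YAW,G=None):
    G=globals()["G"] if G is None else G
    c,n=np.cos(yaw),np.sin(yaw);p=np.array([G[0]+c*mx-n*my,G[1]+n*mx+c*my,z])
    R=Ro.from_rotvec(s["tool_rot"]).as_matrix()
    d=R.T@(p-s["position"]);ty=np.arctan2(R[1,1],R[0,1])
    return (d/.3).round(4).tolist(), -(yaw-ty)/np.pi
def mix(s):
    c,n=np.cos(YAW),np.sin(YAW);d=s["position"][:2]-G;R=Ro.from_rotvec(s["tool_rot"]).as_matrix()
    return [round(1000*(c*d[0]+n*d[1]),1),round(1000*(-n*d[0]+c*d[1]),1),round(1000*s["position"][2],1)],"yaw_y",round(float(np.arctan2(R[1,1],R[0,1])),4)
E
python3 - <<'E'
from h import *
from bench import ctrl
s=ctrl.get_state();print(mix(s),need(s,-.080,.022,.235))
E
```

```text
([np.float64(-536.1), np.float64(527.1), np.float64(235.7)], 'yaw_y', -0.3008) ([-1.5932, 1.615, 0.0049], np.float64(-0.018385353345796836))
```

>>> drive_tool(rows=[[[-0.04,0.04,0,0,255],[-0.12,0.12,0,0,255],[-0.22,0.22,0,0,255],[-0.32,0.32,0,0,255],[-0.42,0.42,0,0,255],[-0.52,0.52,0,0,255],[-0.62,0.62,0,0,255],[-0.72,0.72,0,0,255],[-0.8,0.8,0,0,255],[-0.84,0.84,0,0,255]]], grip_force=10)

```text
time: 1.4
position: [0.3596, 0.3028, 0.2367]
tool_rot: [-2.532, -1.859, -0.001]
ft_force: [0.6, 0.5, -0.0]
grip_width: 0.019
```

Run:
```python
from h import *
from bench import ctrl
s=ctrl.get_state();print(s["time"],mix(s),need(s,-.080,.022,.235),s["grip_width"])
```

```text
1.4 ([np.float64(-297.5), np.float64(259.1), np.float64(236.7)], 'yaw_y', -0.3043) ([-0.7443, 0.7719, 0.0054], np.float64(-0.01950412871669125)) 0.019337020482676315
```

>>> drive_tool(rows=[[[-0.05,0.05,0,-0.005,255],[-0.13,0.13,0,-0.01,255],[-0.23,0.23,0,-0.018,255],[-0.33,0.33,0,-0.018,255],[-0.43,0.44,0,-0.018,255],[-0.53,0.54,0,-0.018,255],[-0.62,0.64,0,-0.018,255],[-0.7,0.72,0,-0.018,255],[-0.74,0.76,0,-0.018,255],[-0.745,0.77,0,-0.018,255],[-0.745,0.77,0,-0.018,255]]])

```text
time: 2.78
position: [0.5128, 0.0246, 0.2364]
tool_rot: [-2.474, -1.935, -0.0]
ft_force: [-0.1, 0.6, 0.1]
grip_width: 0.004
```

Run:
```python
from h import *
from bench import ctrl
s=ctrl.get_state();print(s["time"],mix(s),s["grip_width"])
for n in("wrist","top"):
    d=ctrl.get_image(n);cv2.imwrite(f"pics/{n}1.png",d["img"]);np.savez(f"pics/{n}1.npz",**d)
a=d["img"][170:290,200:340];cv2.imwrite("pics/top1z.png",cv2.resize(a,None,fx=5,fy=5,interpolation=cv2.INTER_CUBIC))
```

```text
2.775 ([np.float64(-81.8), np.float64(25.8), np.float64(236.4)], 'yaw_y', -0.2432) 0.0044159877970814535
```

View pics/wrist1.png

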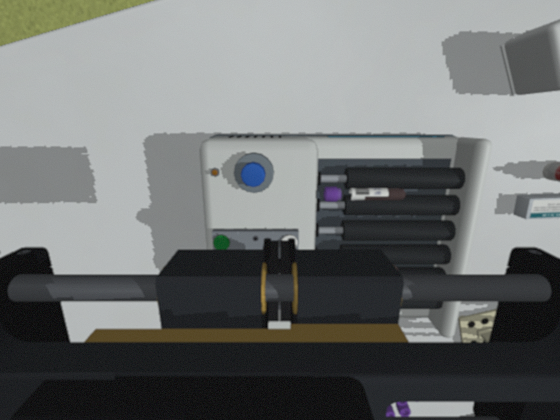

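View pics/top1z.png

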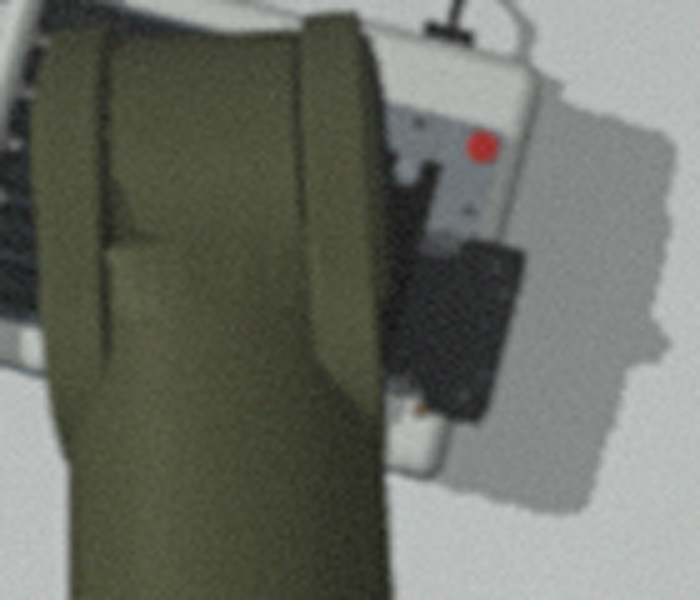

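Wrist view: blue button at (253,174) and green stud at (221,242), both clear. I'll use them to cross-check.

Run:
```python
from h import *
W=dict(np.load("pics/wrist1.npz"))
c,n=np.cos(YAW),np.sin(YAW)
for k,lo,hi,p,z,o in(("blue",(100,120,60),(118,255,255),(253,174),.105,(-110,0)),("green",(50,80,30),(80,255,255),(221,242),.099,(-36,-36))):
    q,a=blob(W["img"],p,lo,hi,20);X=onz(W,q,z);d=X[:2]-G
    print(k,q,a,X.round(4),"mixer mm",1000*(c*d[0]+n*d[1]),1000*(-n*d[0]+c*d[1]),"expected",o)
```

```text
blue [252.55939525 174.07991361] 463 [0.4778 0.0073 0.105 ] mixer mm -111.68491262374233 0.6749815838694128 expected (-110, 0)
green [220.97524752 242.29207921] 202 [ 0.5408 -0.0454  0.099 ] mixer mm -37.77418635148491 -35.311250639746426 expected (-36, -36)
```

>>> drive_tool(rows=[[[-0.006,0,0.03,0,255],[-0.013,0,0.09,0,255],[-0.013,0,0.17,0,255],[-0.013,0,0.24,0,255],[-0.013,0,0.28,0,255],[-0.013,0,0.295,0,255],[-0.013,0,0.295,0,255],[-0.013,0.02,0.295,0,255],[-0.013,0.05,0.295,0,255],[-0.013,0.07,0.295,0,255],[-0.013,0.08,0.295,0,255],[-0.013,0.08,0.295,0,255]]])

```text
time: 4.38
position: [0.5355, 0.0138, 0.148]
tool_rot: [2.476, 1.934, -0.0]
ft_force: [0.1, -0.7, 0.4]
grip_width: 0.004
```

Run:
```python
from h import *
from bench import ctrl
s=ctrl.get_state();print(s["time"],mix(s),s["ft_force"])
for n in("wrist","scene"):
    d=ctrl.get_image(n);cv2.imwrite(f"pics/{n}2.png",d["img"]);np.savez(f"pics/{n}2.npz",**d)
a=d["img"][135:255,200:340];cv2.imwrite("pics/scene2z.png",cv2.resize(a,None,fx=5,fy=5,interpolation=cv2.INTER_CUBIC))
```

```text
4.375 ([np.float64(-57.2), np.float64(20.9), np.float64(148.0)], 'yaw_y', -0.2445) [ 0.13428141 -0.73840868  0.43319621]
```

View pics/scene2z.png

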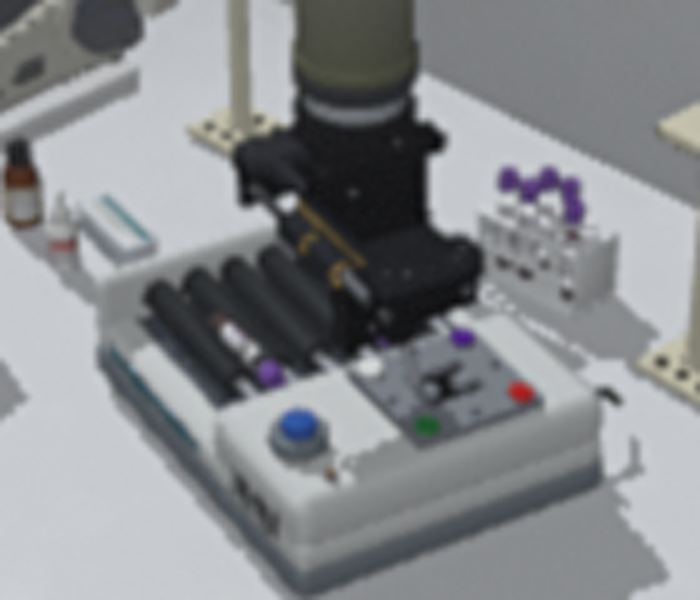

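View pics/wrist2.png

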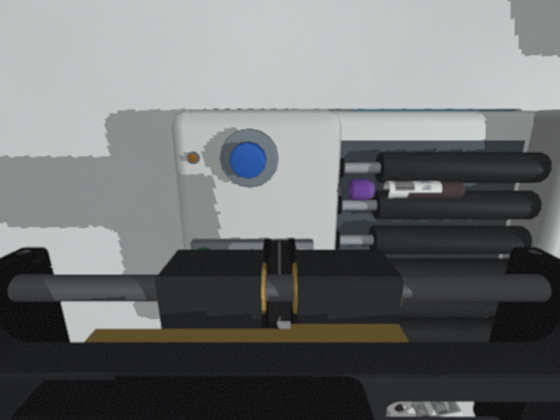

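>>> drive_tool(rows=[[[0,0.01,0,0,255],[0,0.02,0,0,255],[0,0.03,0,0,255],[0,0.04,0,0,255],[0,0.05,0,0,255],[0,0.06,0,0,255],[0,0.07,0,0,255],[0,0.08,0,0,255],[0,0.09,0,0,255],[0,0.1,0,0,255]]])

```text
time: 5.72
position: [0.5647, 0.0066, 0.148]
tool_rot: [2.475, 1.934, 0.0]
ft_force: [-2.5, 2.0, 1.9]
grip_width: 0.003
```

Run:
```python
from h import *
from bench import ctrl
s=ctrl.get_state();print(s["time"],mix(s),s["ft_force"])
for n in("top","scene"):
    d=ctrl.get_image(n);cv2.imwrite(f"pics/{n}3.png",d["img"])
    a=d["img"][150:250,210:330];cv2.imwrite(f"pics/{n}3z.png",cv2.resize(a,None,fx=5,fy=5,interpolation=cv2.INTER_CUBIC))
```

```text
5.725 ([np.float64(-27.1), np.float64(20.9), np.float64(148.0)], 'yaw_y', -0.2443) [-2.47518683  2.03719317  1.94230597]
```

View pics/scene3z.png

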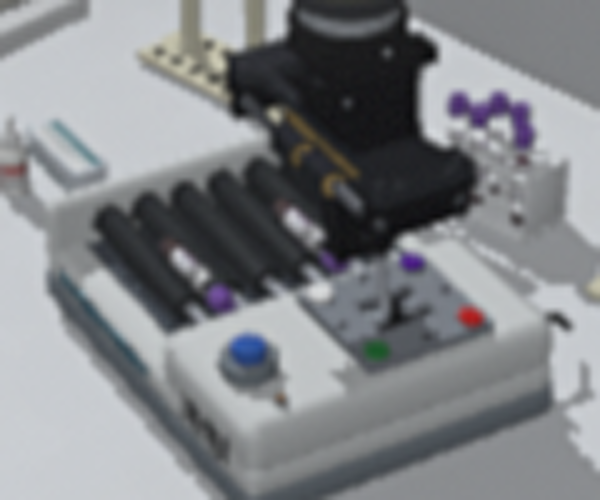

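View pics/top3z.png

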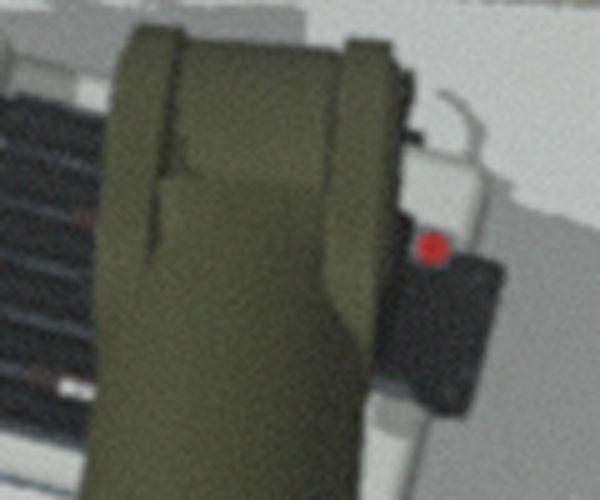

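>>> drive_tool(rows=[[[0.003,0.004,0,0,255],[0.006,0.01,0,0,255],[0.006,0.02,0,0,255],[0.006,0.03,0,0,255],[0.006,0.04,0,0,255],[0.006,0.05,0,0,255]]])

```text
time: 6.58
position: [0.5797, 0.0046, 0.1481]
tool_rot: [2.476, 1.934, 0.0]
ft_force: [-2.0, -0.6, 2.7]
grip_width: 0.008
```

Run:
```python
from h import *
from bench import ctrl
s=ctrl.get_state();print(s["time"],mix(s),s["ft_force"],s["torque"])
for n in("scene",):
    d=ctrl.get_image(n);cv2.imwrite(f"pics/{n}4.png",d["img"])
    a=d["img"][150:250,210:330];cv2.imwrite(f"pics/{n}4z.png",cv2.resize(a,None,fx=5,fy=5,interpolation=cv2.INTER_CUBIC))
```

```text
6.575 ([np.float64(-12.0), np.float64(22.6), np.float64(148.1)], 'yaw_y', -0.2444) [-2.02130285 -0.63446229  2.73402814] [-0.1681149   0.52153679 -0.00423806]
```

View pics/scene4z.png

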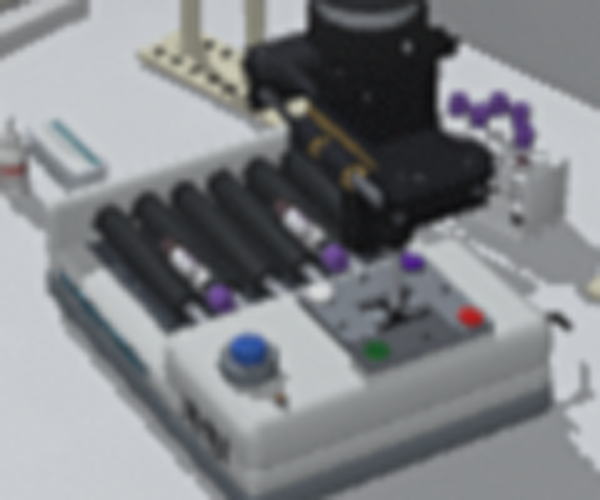

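>>> drive_tool(rows=[[[0,0.01,0,0,255],[0,0.02,0,0,255],[0,0.03,0,0,255],[0,0.04,0,0,255],[0,0.048,0,0,255]]])

```text
time: 7.25
position: [0.5933, 0.0013, 0.1476]
tool_rot: [-2.475, -1.934, 0.001]
ft_force: [-3.1, -0.5, -1.2]
grip_width: 0.005
```

>>> drive_tool(rows=[[[0,0.005,0,0,255],[0,0.005,0,0,255]]])

```text
time: 7.5
position: [0.5949, 0.0011, 0.1478]
tool_rot: [-2.475, -1.934, 0.0]
ft_force: [-2.6, -0.3, -1.2]
grip_width: 0.005
```

>>> drive_tool(rows=[[[0,0.005,0,0,255],[0,0.005,0,0,255]]])

```text
time: 7.75
position: [0.5959, 0.0009, 0.1479]
tool_rot: [-2.475, -1.934, 0.001]
ft_force: [-2.5, -0.3, -1.9]
grip_width: 0.007
```

>>> drive_tool(rows=[[[0,0.005,0,0,255],[0,0.005,0,0,255]]])

```text
time: 8.0
position: [0.5967, 0.0007, 0.1477]
tool_rot: [-2.474, -1.933, 0.003]
ft_force: [-5.7, 0.4, -0.7]
grip_width: 0.002
```

>>> drive_tool(rows=[[[0,0.005,0,0,255],[0,0.005,0,0,255]]])

```text
time: 8.25
position: [0.5974, 0.0005, 0.1475]
tool_rot: [-2.472, -1.932, 0.005]
ft_force: [-8.1, 0.1, 0.2]
grip_width: 0.006
```

>>> drive_tool(rows=[[[0,0.005,0,0,255],[0,0.005,0,0,255],[0,0.005,0,0,255]]])

```text
time: 8.62
position: [0.5981, 0.0004, 0.1474]
tool_rot: [-2.471, -1.932, 0.006]
ft_force: [-9.8, 0.6, 0.5]
grip_width: 0.006
```

Run:
```python
from h import *
from bench import ctrl
s=ctrl.get_state();print(s["time"],mix(s),s["ft_force"],s["torque"])
```

```text
8.625 ([np.float64(6.8), np.float64(22.9), np.float64(147.4)], 'yaw_y', -0.2439) [-9.81536257  0.61916155  0.47740053] [ 0.25674814  2.28725925 -0.07495282]
```

The lever has met its stop: force is up to about 10 N with hardly any travel. Now back off, rise, and move over the button.

>>> drive_tool(rows=[[[0,-0.02,0,0,255],[0,-0.06,0,0,255],[0,-0.12,0,0,255],[0,-0.18,0,0,255],[0,-0.23,-0.03,0,255],[0,-0.28,-0.1,0,255],[-0.03,-0.33,-0.16,0,255],[-0.06,-0.37,-0.18,0,255],[-0.075,-0.39,-0.18,0,255],[-0.075,-0.4,-0.18,0,255],[-0.075,-0.4,-0.18,0,255]]])

```text
time: 10.0
position: [0.479, 0.0071, 0.2018]
tool_rot: [2.475, 1.935, 0.001]
ft_force: [-1.0, 0.3, -0.2]
grip_width: 0.006
```

Run:
```python
from h import *
from bench import ctrl
s=ctrl.get_state();print(s["time"],mix(s),s["ft_force"],need(s,-.111,.0004,.13))
for n in("top","wrist","scene"):
    d=ctrl.get_image(n);cv2.imwrite(f"pics/{n}5.png",d["img"]);np.savez(f"pics/{n}5.npz",**d)
    a=d["img"][150:250,210:330];cv2.imwrite(f"pics/{n}5z.png",cv2.resize(a,None,fx=5,fy=5,interpolation=cv2.INTER_CUBIC))
```

```text
10.0 ([np.float64(-110.4), np.float64(0.8), np.float64(201.8)], 'yaw_y', -0.2438) [-0.9705022   0.29667905 -0.20862893] ([-0.0013, -0.002, 0.2395], np.float64(-0.00025300531292463016))
```

View pics/scene5z.png

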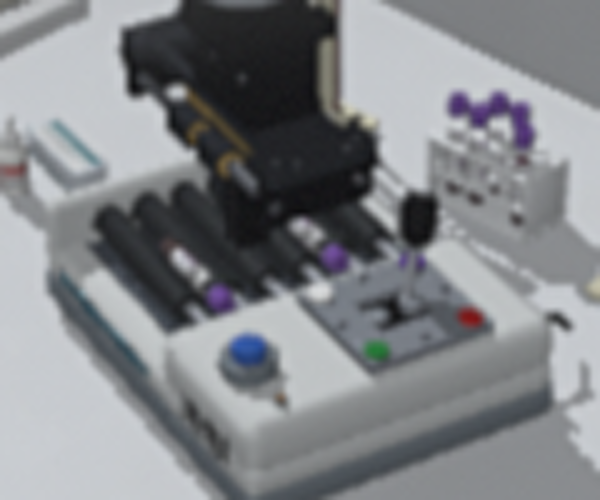

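View pics/wrist5.png

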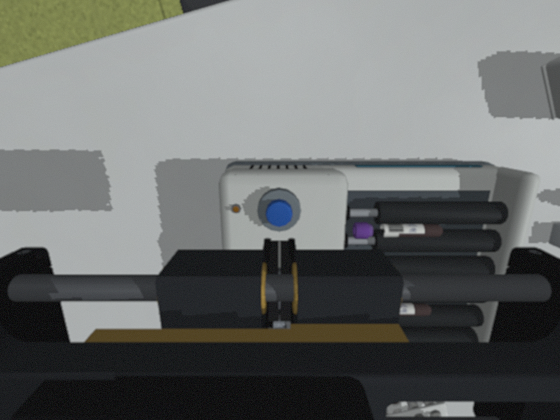

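View pics/top5z.png

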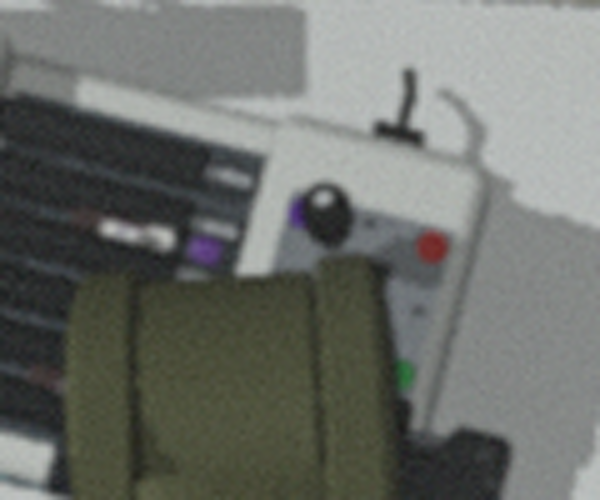

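Top view: the knob sits at zoom (325,213), beside the purple stud. I'll check that against the prediction.

Run:
```python
from h import *
T=dict(np.load("pics/top5.npz"));S=dict(np.load("pics/scene5.npz"));W=dict(np.load("pics/wrist5.npz"))
c,n=np.cos(YAW),np.sin(YAW);R=np.array([[c,-n],[n,c]])
cs=[]
for d,p in((T,(275,192.6)),(S,(293.6,194))):
    m=cv2.inRange(cv2.cvtColor(d["img"],cv2.COLOR_BGR2GRAY),0,60);w=np.zeros_like(m);cv2.circle(w,(int(p[0]),int(p[1])),8,255,-1);m&=w
    k,l,s,ce=cv2.connectedComponentsWithStats(m);i=1+np.argmax(s[1:,4]);print(s[i],ce[i]);cs.append(ce[i])
for mx in(.022,.025,.029):
    k=G+R@[mx,.022];print(mx,project(T,[*k,.145]),project(S,[*k,.145]))
for nm,X in(("top",onz(T,cs[0],.145)),("scene",onz(S,cs[1],.145)),("tri",tri(T,cs[0],S,cs[1])[0])):print(nm,(R.T@(X[:2]-G)*1000).round(1),X[2])
q,a=blob(W["img"],(279,213),(100,120,60),(118,255,255),22);print("button",(R.T@(onz(W,q,.105)[:2]-G)*1000).round(1))
```

```text
[269 189  11  10  72] [274.69444444 193.55555556]
[290 189   7  10  62] [293.09677419 193.37096774]
0.022 [273.96708369 195.57588752] [291.02807712 193.05965102]
0.025 [274.27008806 194.4756733 ] [291.80339867 192.7981429 ]
0.029 [274.67370365 193.01013799] [292.83536901 192.45006973]
top [27.6 21.6] 0.14500000000000002
scene [26.9 17.1] 0.14500000000000002
tri [28.9 21.5] 0.14158049785719617
button [-111.7    0.8]
```

The knob triangulates to (28.9, 21.5) mm, fully in the purple slot. Next I press the button.

>>> drive_tool(rows=[[[0,-0.002,0.03,0,255],[0,-0.002,0.09,0,255],[0,-0.002,0.16,0,255],[0,-0.002,0.22,0,255],[0,-0.002,0.25,0,255],[0,-0.002,0.256,0,255],[0,-0.002,0.265,0,255],[0,-0.002,0.275,0,255],[0,-0.002,0.285,0,255],[0,-0.002,0.29,0,255],[0,-0.002,0.29,0,255]]])

```text
time: 11.52
position: [0.4789, 0.0069, 0.1168]
tool_rot: [-2.476, -1.934, -0.002]
ft_force: [-3.5, -0.8, 12.3]
grip_width: 0.003
```

>>> drive_tool(rows=[[[0,0,0.007,0,255],[0,0,0.007,0,255]]])

```text
time: 11.78
position: [0.479, 0.0069, 0.1165]
tool_rot: [-2.475, -1.933, -0.002]
ft_force: [-10.5, -0.7, 26.8]
grip_width: 0.007
```

Run:
```python
from h import *
from bench import ctrl
s=ctrl.get_state();print(s["time"],mix(s),s["ft_force"],s["torque"])
d=ctrl.get_image("wrist");np.savez("pics/w6.npz",**d);S=ctrl.get_image("scene")["img"]
a=cv2.resize(d["img"][150:350,180:400],None,fx=3,fy=3,interpolation=cv2.INTER_CUBIC);cv2.imwrite("pics/w6z.png",a)
cv2.imwrite("pics/s6z.png",cv2.resize(S[160:250,215:315],None,fx=6,fy=6,interpolation=cv2.INTER_CUBIC))
for w in(-.015,-.0075,0,.0075,.015):
    R=Ro.from_rotvec(s["tool_rot"]).as_matrix();print(w,project(d,s["position"]+R@[w,-.0095,.014]))
```

```text
11.775 ([np.float64(-110.3), np.float64(0.6), np.float64(116.5)], 'yaw_y', -0.2445) [-10.45075102  -0.72299243  26.81090166] [-0.21146672  2.26609141  0.02596393]
-0.015 [253.52935448 240.47691996]
-0.0075 [265.94135076 240.46425776]
0 [278.35334488 240.45159557]
0.0075 [290.76533685 240.43893337]
0.015 [303.17732665 240.42627118]
```

View pics/w6z.png

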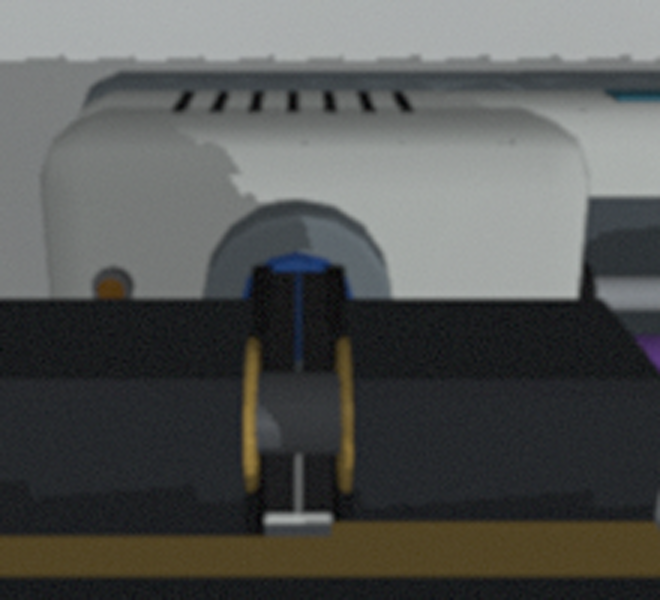

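View pics/s6z.png

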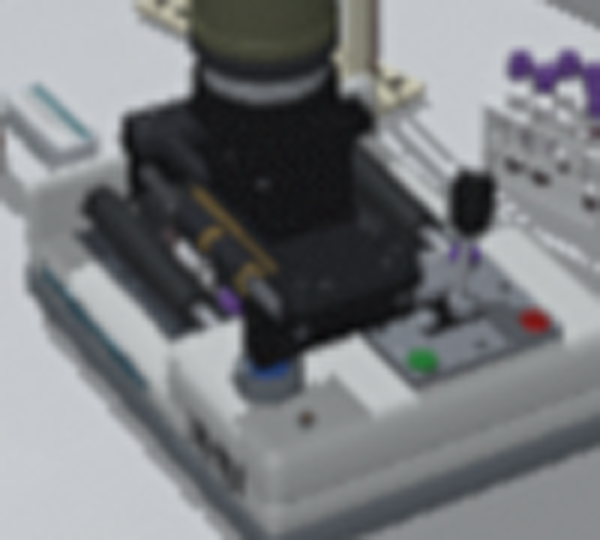

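The stop came about 3.5 mm higher than nominal. Either there is a z bias, or the closed fingers' corners (19 x 19 mm) are catching the collar. I'll ease up in small steps and read the spring force to tell which.

>>> drive_tool(rows=[[[0,0,-0.006,0,255],[0,0,-0.01,0,255],[0,0,-0.01,0,255]]])

```text
time: 12.25
position: [0.4789, 0.0069, 0.1169]
tool_rot: [2.475, 1.934, 0.002]
ft_force: [-1.0, 0.3, 7.1]
grip_width: 0.01
```

>>> drive_tool(rows=[[[0,0,-0.005,0,255],[0,0,-0.005,0,255]]])

```text
time: 12.5
position: [0.4788, 0.0069, 0.1179]
tool_rot: [2.475, 1.934, 0.002]
ft_force: [-0.4, 0.4, 4.5]
grip_width: 0.006
```

>>> drive_tool(rows=[[[0,0,-0.005,0,255],[0,0,-0.005,0,255]]])

```text
time: 12.75
position: [0.4788, 0.0069, 0.1192]
tool_rot: [2.475, 1.934, 0.002]
ft_force: [0.7, 0.1, 2.9]
grip_width: 0.008
```

>>> drive_tool(rows=[[[0,0,-0.005,0,255],[0,0,-0.005,0,255]]])

```text
time: 13.0
position: [0.4787, 0.007, 0.1206]
tool_rot: [2.475, 1.934, 0.001]
ft_force: [1.4, -0.5, 3.0]
grip_width: 0.002
```

>>> drive_tool(rows=[[[0,0,-0.005,0,255],[0,0,-0.005,0,255]]])

```text
time: 13.25
position: [0.4781, 0.0069, 0.1219]
tool_rot: [-2.475, -1.934, 0.0]
ft_force: [1.2, 0.3, 1.3]
grip_width: 0.004
```

>>> drive_tool(rows=[[[0,0,-0.01,0,255],[0,0,-0.01,0,255]]])

```text
time: 13.5
position: [0.4775, 0.0068, 0.1246]
tool_rot: [-2.475, -1.934, 0.002]
ft_force: [-0.5, 0.2, -0.1]
grip_width: 0.004
```

The contact height and spring slope suggest the travel was full, with about +3.5 mm of z bias. The margin is within noise, though. I'll confirm with one finger alone, which fits inside the button.

>>> drive_tool(rows=[[[0,0,-0.03,0,255],[0,0,-0.08,0,200],[-0.03,0,-0.11,0,150],[-0.07,0,-0.12,0,100],[-0.1,0,-0.12,0,73],[-0.118,0,-0.12,0,73],[-0.118,0,-0.12,0,73],[-0.118,0,-0.12,0,73],[-0.118,0,-0.12,0,73]]])

```text
time: 14.62
position: [0.4697, -0.0271, 0.1608]
tool_rot: [-2.475, -1.935, 0.0]
ft_force: [-0.7, -0.2, -0.6]
grip_width: 0.705
```

Run:
```python
from h import *
from bench import ctrl
s=ctrl.get_state();print(s["time"],mix(s),s["ft_force"],s["grip_width"])
d=ctrl.get_image("wrist");cv2.imwrite("pics/w7.png",d["img"])
d2=ctrl.get_image("top")["img"];cv2.imwrite("pics/t7z.png",cv2.resize(d2[150:270,200:340],None,fx=5,fy=5))
q,a=blob(d["img"],(310,210),(100,120,60),(118,255,255),60);c,n=np.cos(YAW),np.sin(YAW);print(q,a,(np.array([[c,n],[-n,c]])@(onz(d,q,.105)[:2]-G)*1000).round(1))
```

```text
14.625 ([np.float64(-111.2), np.float64(-34.7), np.float64(160.8)], 'yaw_y', -0.2436) [-0.66253749 -0.15978456 -0.63908488] 0.7053275956927652
[325.61794872 229.52820513] 780 [-111.9    0.7]
```

View pics/w7.png

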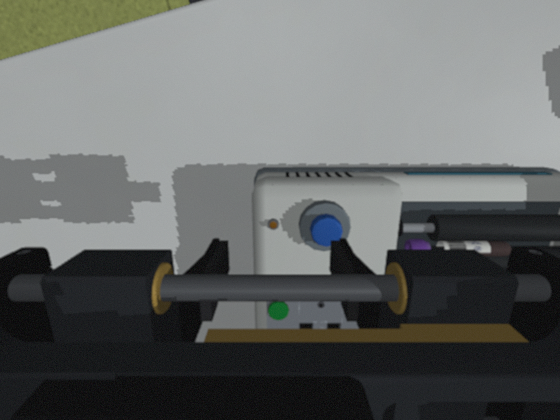

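View pics/t7z.png

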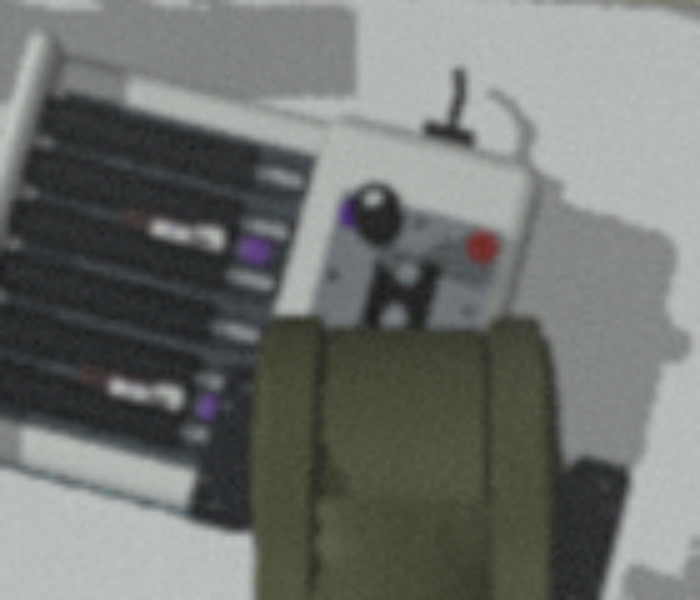

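>>> drive_tool(rows=[[[0,0,0.02,0,73],[0,0,0.06,0,73],[0,0,0.1,0,73],[0,0,0.118,0,73],[0,0,0.125,0,73],[0,0,0.132,0,73],[0,0,0.14,0,73],[0,0,0.145,0,73],[0,0,0.145,0,73]]])

```text
time: 15.85
position: [0.4698, -0.0275, 0.1177]
tool_rot: [-2.476, -1.934, -0.0]
ft_force: [-2.3, -0.4, 3.8]
grip_width: 0.715
```

>>> drive_tool(rows=[[[0,0,0.005,0,73],[0,0,0.005,0,73]]])

```text
time: 16.1
position: [0.4699, -0.0275, 0.1168]
tool_rot: [-2.475, -1.934, -0.001]
ft_force: [-5.7, -0.8, 10.2]
grip_width: 0.709
```

>>> drive_tool(rows=[[[0,0,0.005,0,73],[0,0,0.005,0,73]]])

```text
time: 16.35
position: [0.47, -0.0275, 0.1165]
tool_rot: [-2.475, -1.934, -0.001]
ft_force: [-8.0, -1.3, 19.3]
grip_width: 0.715
```

The single finger stops at the same height (0.1168–0.1165), so the button is fully down. Now release and move clear.

>>> drive_tool(rows=[[[0,0,-0.02,0,73],[0,0,-0.06,0,73],[0,0,-0.14,0,73],[0,0,-0.24,0,73],[0,0,-0.34,0,73],[0,0,-0.42,0,73],[0,0,-0.45,0,73],[0,0,-0.45,0,73],[0,0,-0.45,0,73]]])

```text
time: 17.48
position: [0.4692, -0.0274, 0.2484]
tool_rot: [-2.475, -1.934, 0.002]
ft_force: [0.3, -0.2, -0.8]
grip_width: 0.713
```

Run:
```python
from h import *
from bench import ctrl
s=ctrl.get_state();print(s["time"],s["position"],s["ft_force"])
a=ctrl.get_image("top")["img"];b=ctrl.get_image("scene")["img"]
f=lambda i,y,x:cv2.resize(i[y:y+120,x:x+130],None,fx=3,fy=3,interpolation=cv2.INTER_CUBIC)
cv2.imwrite("pics/f8.png",np.hstack([f(a,150,190),f(b,140,205)]))
```

```text
17.475 [ 0.46915606 -0.02742229  0.24835596] [ 0.25442984 -0.24329412 -0.7785262 ]
```

View pics/f8.png

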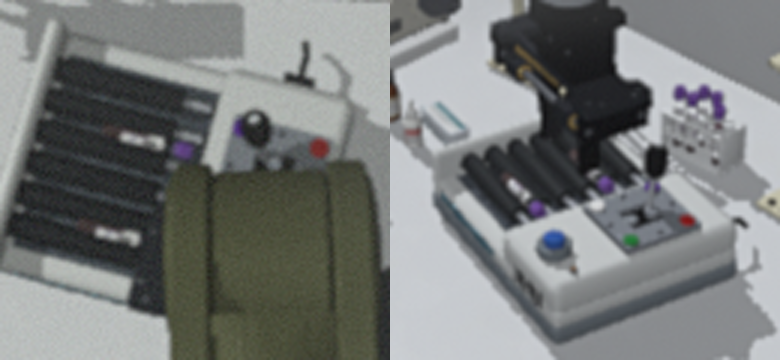

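The knob stands at the purple slot (about (257,127) in the left half), the button is up again (553,240 in the right half), the tubes are in place and the arm is clear. Handing in.

```bash
python3 -c "
from bench import ctrl
print(ctrl.close_job())"
```

```text
the job is handed in; nothing more can be done
None
```

The lever is in the purple slot and the start button was pressed fully down and released. I handed the job in at about 17.5 s of the 58 s allowed.

- **Lever:** The purple stud was at the rear left, so I pushed the knob straight back along the left slot with the closed fingers, without gripping it. It never had to go near the red or green slot. I stopped at the end stop, where the force rose from about 3 N to 10 N. Afterwards the two camera views together put the knob at (28.9, 21.5) mm from the gate centre, against (29, 22) expected.
- **Button:** I pressed it twice, both times after the lever was in place.
    - **First press:** It stopped about 3.5 mm higher than the nominal heights suggested, and the force reached about 27 N. I suspected the finger corners were catching the collar.
    - **Second press:** One finger alone stopped at the same height, 0.1165–0.1168 m, at about 19 N. The release force curve also fits the full 6 mm of travel, so I take the difference as a height offset.
- **Disagreement:** The scene camera alone put the studs and button about 5 mm off from the top camera, and the knob's sideways position about 4–5 mm off (17.1 mm against 21.6 mm). The wrist camera agreed with the top camera to about 2.5 mm.
- **Last pictures:** The lever is in the purple slot, the button is up, both tubes are in place, and the arm is clear with no contact force. I did not check the other bystanders separately, but the arm never went near them.

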